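Clip the long ticket plate to the order board

TASK

Take the long ticket plate by its upright finger fin, lay it on the order board and slide its free end under the board's sprung bar clip, letting the edge lift the clip, until it is fully home against the stop block behind the clip, straight and centred, lying flat and held by the clip. Let go of it, and leave the short ticket plate where it lies.

Things in the scene. Friction and masses are not known exactly. Their poses are not given: they have to be found in the camera images.
- long_ticket_grip (a point): Grasp point on the long ticket plate: loose stiff white plastic, 130 x 60 x 5 mm, 70 g, lying flat. An upright finger fin on it is 40 mm long (x), 12 mm thick (y), its top 43 mm above the underside. The point is mid-fin, 30 mm above the underside. x: along the plate to its free front end, 110 mm ahead of the point (rear edge 20 mm behind it); y across the plate; z up.
- board: Fixed wooden order board, 270 (x) x 170 (y) x 8 mm, flat on the bench. Origin: centre of its underside; x along it towards its clip, z up; upper face at z = 8 mm. The clip opens towards -x. Behind it a stop block across the board has its face at x = 85 mm: a plate is home with its front edge there. Nothing on the board is higher than 35 mm above the bench.
- clip (a joint): The board's sprung steel bar clip, 100 mm wide, centred on the board: flared front edge at board x = 10 mm, 13 mm above the board's face, sloping down 20 deg to the lip at x = 40 mm, 1 mm above the face; hinge at x = 90 mm. A plate slid level along the board lifts it; 5 to 15 N push. Value: rad, 0 shut, grows as the lip lifts (limit 0.6), about 0.08 on a 5 mm plate.
- short_ticket_grip (a point): The short ticket plate, to be left alone: loose, white, like the long one with the same fin, but only 80 mm long x 60 mm wide, the fin's middle 15 mm behind the plate's centre. The point is mid-fin, 30 mm above the underside; x along the plate to its front end, z up.
Things that resemble listed ones, but are neither listed nor needed, are in the scene too. What is shaped like the part that bears long_ticket_grip but red is not meant.

How it is judged (in metres and radians):
At the end, for the whole second after the job is handed in: The long ticket plate lies flat on the order board (within 7 degrees) with its front end under the clip, which rests on it (0.04 to 0.14 rad open); its front edge is within 18 mm of the stop block, it is centred within 15 mm and straight to the board within 10 degrees, and it stays so (x of long_ticket_grip in the frame of board between -0.043 and -0.017 m and y of long_ticket_grip in the frame of board between -0.015 and 0.015 m and z of long_ticket_grip in the frame of board between 0.03 and 0.046 m and angle between the x axis of long_ticket_grip and the x axis of board, either way round below 0.18 rad and angle between long_ticket_grip's own z axis and vertical below 0.12 rad and value of joint clip between 0.04 and 0.14 rad); the robot touches nothing.
It fails at once if the short ticket plate is moved more than 30 mm (distance of short_ticket_grip from where it was at the start of the episode above 0.03 m).
It also fails if it takes over 43 s, if anything falls off the work surface, if the arm or the gripper's body presses on something with over 40 N, if the wrist force passes 120 N, or if a joint passes its speed limit or range.

ROBOT

A 6-joint arm with a two-finger parallel gripper is mounted at the origin on the work surface. World frame = base frame: x ahead of the robot, y to its left, z up, the work surface at z = 0. Lengths are in mm, angles in rad, forces in N, time in s.
With the tool pointing down it reaches from about 350 to 775 mm from the base axis. Payload 7.3 kg.
Tool frame: the origin (TCP) lies at the very end of the fingers, on their centre line; the grasp point (between the pads) lies 19 mm behind it; x points along the fingers, y is the direction in which the jaws open and shut, and the axes are right-handed (so a half turn about x gives the same grasp; the last joint's range is limited). The gripper opens to 92 mm and grips with 3 to 60 N. Pads are 19 mm wide; open, the fingers measure 130 mm over their backs; the gripper's body (75 mm by 190 mm) begins 47 mm behind the grasp point.
Start: joints at [-1.407, 0.342, 1.524, -0, 1.275, -0.146], TCP at [160.078, -500.02, 226.741] pointing down, gripper open.
Joint ranges: [-2.53, 2.53], [-0.77, 2.02], [0.04, 2.7], [-1, 4.14], [0.28, 2.66], [-3.11, 3.11]. Speed limits (rad/s): [2.57, 2.57, 3.14, 3.14, 3.14, 3.14].

INTERFACE

Orientations are given as [roll, pitch, yaw] about the fixed x, y, z axes, in that order (R = Rz(yaw) Ry(pitch) Rx(roll)).
In Python, from plant import sensors, capture, bot gives the robot as it stands.
- The arm moves only by the shell command python3 -m crank 'ROWS' [OPENING]. ROWS is JSON, a list of rows, each an object of numbers: "dx", "dy", "dz": the shift along the tool's x, y, z in cm; "spin": the turn about the tool's x in rad. A call has 1 to 20 rows; each row is the pose to reach, as a shift and turn from the pose commanded when the call began, along the tool's axes at that moment; what a row does not reach only later rows make up. A row lasts 1/12 s, in which the tool goes at most 41.7 mm and 7.16 degrees, less where a joint would pass 70% of its speed; a pose out of reach is approached as far as the arm can. A call with a gripper value outside its range is refused whole. OPENING is the opening in per cent of the stroke, from 0 (shut) to 100 (fully open), set as the call begins (- or left out, the last holds). The fingers move at their own pace and stop on an object; the grip force is fixed at half the most. Time passes only in rows, so rows that repeat a pose let the fingers close. It gives the time, the measured TCP pose, the force and the opening at its end, in the units of the state.
- sensors.get_obs(): the state, without advancing time (a new reading comes with each control period).
- capture(name): name is "side" or "top" or "wrist"; returns a dict with "frame" (420x560x3 uint8, blue, green, red), "vfov" (degrees; the focal length in pixels is half the picture's height over the tangent of half this angle, whatever the lens; pixels are square), "cx", "cy" (the principal point, pixels), "k1" (the pictures are not rectified: a ray, as slopes to the right and down, at radius r is drawn at 1 + k1 r^2 times it, then the intrinsics apply), "view" (4x4, takes a point from world to camera coordinates); the wrist camera has in their place "mount" (4x4, takes a point from camera to tool coordinates, whose origin is the TCP and whose axes are the tool frame's). Camera axes: x right, y down, z forward; pixel columns grow to the right and rows downward; lengths in mm; the calibration is good to about 2 mm. A picture is of the moment at which its call begins: read the wrist's pose just before it. There is no depth.
- bot.close_job(): hands the job in, once; it reports no verdict.
The state is a dict: "time": time; "joint_positions": joint angles; "dq": joint speeds; "tau": joint torques, N m; "tool_pos": TCP position; "tcp_rot": TCP orientation; "contact_force": force on the tool from outside, world axes, zero at the start; "moment": the same for the moment, N m; "grip_width": finger opening in mm.
Only numpy, scipy, OpenCV 4.12 (cv2) and the standard library are available. Lean on these libraries where they do the work, as an engineer would, in place of code of your own. Each camera call takes 0.05 s, during which the arm holds its last target.

## Working session

There is one attempt and no reset: what is moved stays moved. The work goes in short steps, Python scripts to look and compute and a shell command to move; the robot and the scene stay as the last step left them, time stands still between calls to the robot, and variables do not carry over. Pictures are saved under pics/ and viewed, and the job is handed in when it is done.

```bash
ls; mkdir -p pics
python3 - <<'E'
from plant import sensors, capture, bot
import cv2,numpy as np
o=sensors.get_obs();print(o)
for n in("side","top","wrist"):
    c=capture(n);cv2.imwrite(f"pics/{n}0.png",c["frame"]);print(n,{k:np.round(v,4).tolist() if k!='frame' else 0 for k,v in c.items()})
E
```

```text
pics
{'time': 0.0, 'joint_positions': array([-1.40700024e+00,  3.42727871e-01,  1.52501095e+00, -3.85446290e-06,
        1.27537243e+00, -1.45994811e-01]), 'dq': array([-7.70405751e-05, -9.22747049e-04,  2.23803415e-04,  7.52161470e-04,
        5.03026409e-04, -8.34262900e-04]), 'tau': array([ 2.91511487e-04, -4.31240988e+01, -2.44221067e+01,  7.18244794e-02,
        5.60668332e-02, -1.52591251e-04]), 'tool_pos': array([ 160.00852699, -499.60582175,  226.04439817]), 'tcp_rot': array([-1.71436405,  1.56927773,  1.73702063]), 'contact_force': array([-0.79526848,  0.55537837,  0.19482819]), 'moment': array([0.02563585, 0.0117392 , 0.00584666]), 'grip_width': 91.82590055966229}
side {'frame': 0, 'vfov': 48.7248, 'cx': 273.0496, 'cy': 205.0262, 'k1': -0.1524, 'view': [[-0.7501, -0.6609, 0.022, 339.1908], [-0.4507, 0.4866, -0.7483, 325.4633], [0.4839, -0.5713, -0.6629, 873.5254], [0.0, 0.0, 0.0, 1.0]]}
top {'frame': 0, 'vfov': 56.3649, 'cx': 272.0969, 'cy': 208.9183, 'k1': -0.0437, 'view': [[0.0421, -0.9991, -0.0042, -87.1033], [-0.975, -0.0401, -0.2187, 543.3688], [0.2184, 0.0133, -0.9758, 803.0721], [0.0, 0.0, 0.0, 1.0]]}
wrist {'frame': 0, 'vfov': 67.7493, 'cx': 281.5532, 'cy': 205.382, 'k1': -0.0102, 'mount': [[0.0007, -0.2972, 0.9548, -156.9227], [1.0, -0.0005, -0.0009, -0.6425], [0.0007, 0.9548, 0.2972, -81.179], [0.0, 0.0, 0.0, 1.0]]}
```

View pics/top0.png

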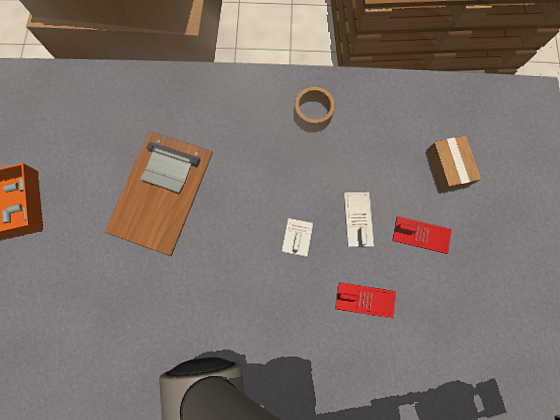

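View pics/side0.png

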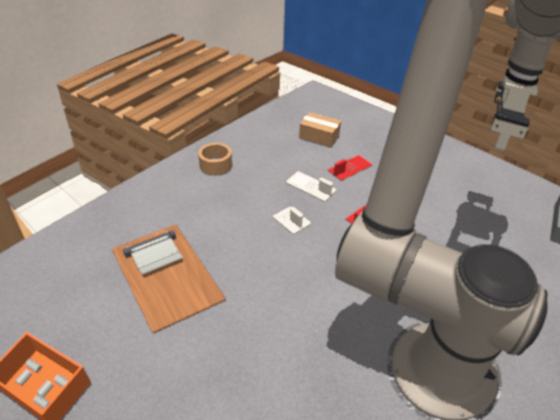

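View pics/wrist0.png

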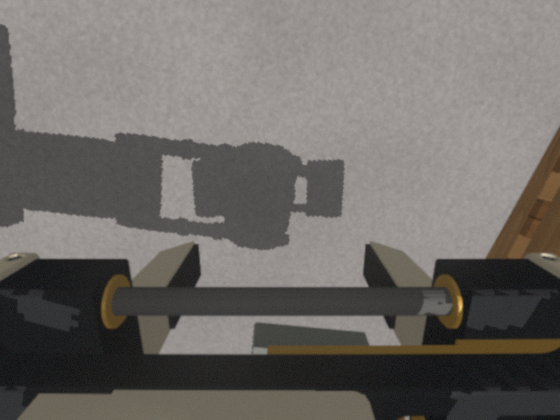

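The top picture shows two white plates, the longer at (359,219) with its fin at about (362,236) and the shorter at (297,237). Two red ones are at (422,234) and (366,300). The board is at (160,193), with its clip at its far end, (168,168). The longer white one fits, so I'll enlarge it to confirm.

Run:
```python
import cv2,numpy as np
im=cv2.imread("pics/top0.png")
a=cv2.resize(im[180:265,270:390],None,fx=5,fy=5,interpolation=cv2.INTER_CUBIC);cv2.imwrite("pics/c1.png",a)
a=cv2.resize(im[120:265,95:225],None,fx=4,fy=4,interpolation=cv2.INTER_CUBIC);cv2.imwrite("pics/c2.png",a)
```

```text
(no output)
```

View pics/c1.png

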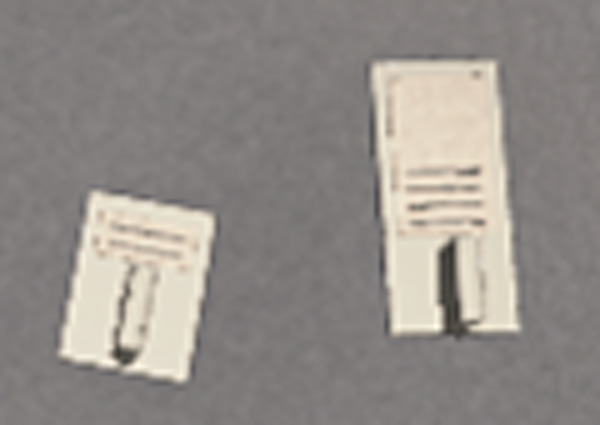

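View pics/c2.png

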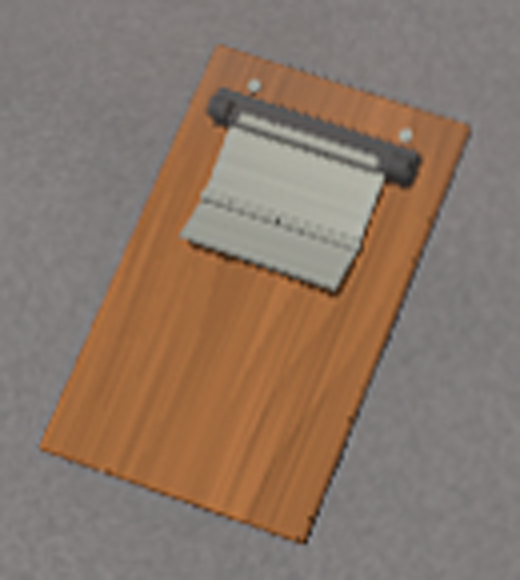

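The enlarged crop confirms it: the right-hand white plate (359,219) is about 2.1 times as long as it is wide, so it is the long one. Its fin is near its lower (rear) end and its front end points away from the robot. Next I fit the poses.

```bash
cat > h.py <<'E'
import numpy as np,cv2
from scipy.optimize import least_squares
from scipy.spatial.transform import Rotation as R
def toolR(o): return R.from_euler('xyz',o['tcp_rot']).as_matrix()
def proj(c,P,view=None):
    V=c['view'] if view is None else view
    P=np.atleast_2d(P);q=P@V[:3,:3].T+V[:3,3]
    f=210/np.tan(np.radians(c['vfov'])/2)
    s=q[:,:2]/q[:,2:];r2=(s**2).sum(1,keepdims=True)
    return s*(1+c['k1']*r2)*f+[c['cx'],c['cy']]
def wview(c,o):
    T=np.eye(4);T[:3,:3]=toolR(o);T[:3,3]=o['tool_pos'];return np.linalg.inv(T@c['mount'])
def pl(p,L): # p=x,y,yaw
    a=p[2];M=np.array([[np.cos(a),-np.sin(a),0],[np.sin(a),np.cos(a),0],[0,0,1]])
    return np.asarray(L,float)@M.T+[p[0],p[1],0]
def fit(c,L,px,p0,view=None):
    return least_squares(lambda p:(proj(c,pl(p,L),view)-px).ravel(),p0,x_scale=[100,100,1])
E
python3 - <<'E'
from h import *
from plant import sensors,capture
c=capture('top');s=capture('side')
u=lambda a,k,o:(np.array(a)+.5)/k-.5+o
PL=[[110,30,5],[110,-30,5],[-20,-30,5],[-20,30,5]]
pp=u([(373,62),(496,62),(521,330),(390,333)],5,[270,180])
B=[[135,85,8],[135,-85,8],[-135,-85,8],[-135,85,8]]
pb=u([(218,44),(471,128),(306,543),(40,448)],4,[95,120])
SP=[[55,30,5],[55,-30,5],[-25,-30,5],[-25,30,5]]
ps=u([(90,192),(215,213),(188,382),(60,358)],5,[270,180])
im=s['frame'].copy();tm=c['frame'].copy()
for n,L,p in(('plate',PL,pp),('board',B,pb),('short',SP,ps)):
    r=fit(c,L,p,[500,-100,0]);print(n,r.x.round(3),np.round(r.fun,1))
    for cam,i in((s,im),(c,tm)):
        cv2.polylines(i,[np.round(proj(cam,pl(r.x,L))).astype(int)],True,(255,0,0),1)
        if n!='board':
            F=[[x,y,43] for x,y in((20,6),(20,-6),(-20,-6),(-20,6))]
            cv2.polylines(i,[np.round(proj(cam,pl(r.x,F))).astype(int)],True,(0,255,0),1)
cv2.imwrite('pics/s1.png',cv2.resize(im[120:340,90:400],None,fx=2.5,fy=2.5))
cv2.imwrite('pics/t1.png',cv2.resize(tm[110:270,90:400],None,fx=2.5,fy=2.5))
E
```

```text
plate [ 4.99266e+02 -2.69558e+02  6.70000e-02] [-0.2 -0.   0.4 -0.7 -0.2  0.3  0.1  0.4]
board [ 5.91626e+02  2.05294e+02 -2.90000e-01] [-0.1 -0.7  0.7 -0.9 -0.   0.8 -0.6  0.5]
short [ 4.80688e+02 -1.22450e+02 -1.38000e-01] [-0.2 -0.3  0.2  0.   0.1  0.1 -0.1  0.2]
```

View pics/s1.png

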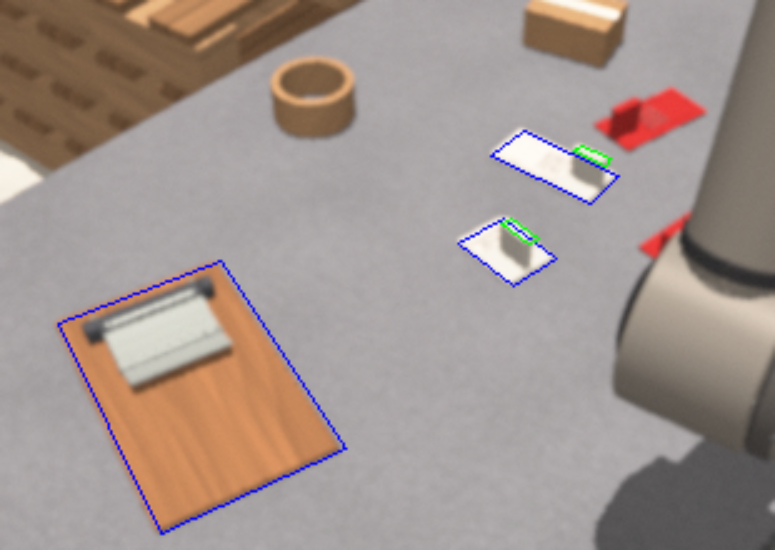

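View pics/t1.png

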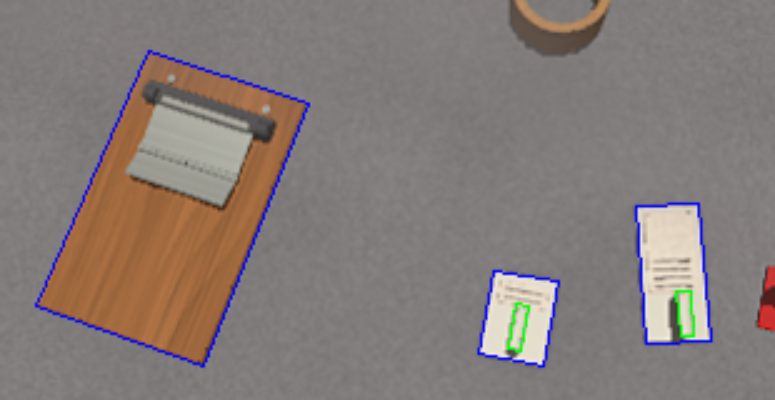

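```bash
cat >> h.py <<'E'
def delta(pos,psi,tpos,tpsi):
    # tool x down; y at heading psi; z = x cross y
    x=np.array([0,0,-1.]);y=np.array([np.cos(psi),np.sin(psi),0]);z=np.cross(x,y)
    d=(np.array(tpos)-pos)/10
    s=-(tpsi-psi);s=(s+np.pi)%(2*np.pi)-np.pi
    return np.round([d@x,d@y,d@z,s],3)
E
python3 - <<'E'
from h import *
from plant import sensors
o=sensors.get_obs();M=toolR(o);print(M.round(4))
psi=np.arctan2(M[1,1],M[0,1]);print('psi',psi)
for s in (np.pi/2,-np.pi/2):
    print(delta([160.078,-500.02,226.741],psi,[499.3,-269.6,120],0.067+s))
    print('home spin',delta([0,0,0],psi,[0,0,0],-.29+s))
E
```

```text
[[-1.000e-04  3.048e-01 -9.524e-01]
 [ 6.000e-04 -9.524e-01 -3.048e-01]
 [-1.000e+00 -6.000e-04 -1.000e-04]]
psi -1.2610396371755468
[ 10.674 -11.605 -39.332  -2.899]
home spin [ 0.     0.     0.    -2.542]
[ 10.674 -11.605 -39.332   0.243]
home spin [0.  0.  0.  0.6]
```

```bash
python3 -m crank '[{"dx":0,"dy":-0.5,"dz":-1.5,"spin":0},{"dx":0.5,"dy":-1.5,"dz":-5,"spin":0.04},{"dx":1.5,"dy":-2.5,"dz":-8.5,"spin":0.08},{"dx":3,"dy":-3.6,"dz":-12,"spin":0.12},{"dx":4.5,"dy":-4.7,"dz":-15.5,"spin":0.16},{"dx":6,"dy":-5.8,"dz":-19,"spin":0.2},{"dx":7,"dy":-6.9,"dz":-22.5,"spin":0.243},{"dx":8,"dy":-8,"dz":-26,"spin":0.243},{"dx":9,"dy":-9.1,"dz":-29.5,"spin":0.243},{"dx":10,"dy":-10.2,"dz":-33,"spin":0.243},{"dx":10.67,"dy":-11,"dz":-36.5,"spin":0.243},{"dx":10.67,"dy":-11.6,"dz":-39,"spin":0.243},{"dx":10.67,"dy":-11.6,"dz":-39.3,"spin":0.243},{"dx":10.67,"dy":-11.6,"dz":-39.3,"spin":0.243},{"dx":10.67,"dy":-11.6,"dz":-39.3,"spin":0.243},{"dx":10.67,"dy":-11.6,"dz":-39.3,"spin":0.243}]' 45
python3 - <<'E'
from h import *
from plant import sensors,capture
o=sensors.get_obs();w=capture('wrist');M=toolR(o);print(o['time'],o['tool_pos'],np.arctan2(M[1,1],M[0,1]),M[:,0],o['joint_positions'])
im=w['frame'].copy();V=wview(w,o);p=[499.3,-269.6,.067]
PL=[[110,30,5],[110,-30,5],[-20,-30,5],[-20,30,5]]
F=[[x,y,43] for x,y in((20,6),(20,-6),(-20,-6),(-20,6))]
for L,col in((PL,(255,0,0)),(F,(0,255,0))):
    cv2.polylines(im,[np.round(proj(w,pl(p,L),V)).astype(int)],True,col,1)
cv2.imwrite('pics/w1.png',im)
E
```

```text
time: 1.58
tool_pos: [498.1, -270.4, 120.1]
tcp_rot: [0.223, 1.57, -2.853]
contact_force: [1.1, -0.4, 1.1]
grip_width: 41.2
1.5833 [ 498.0624549  -270.4439194   120.09252546] -1.5051179568194222 [-4.28887282e-04 -1.27509313e-04 -9.99999900e-01] [-6.32460246e-01  5.20319599e-01  1.55414471e+00 -4.06843968e-04
  1.06739894e+00  8.72854044e-01]
```

View pics/w1.png

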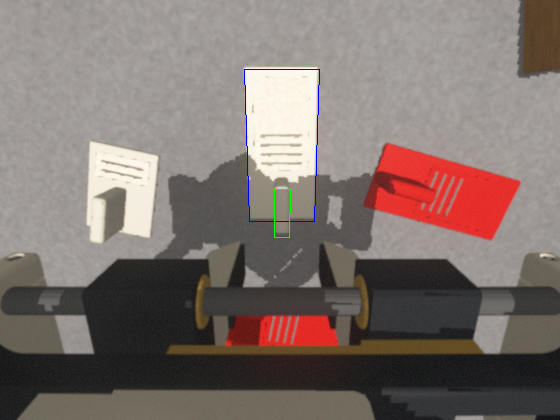

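The wrist view matches the fit: the plate outline lies at (245-320, 68-221) and the fin is centred at column 282 between the jaws. I descend and grip.

```bash
python3 -m crank '[{"dx":1.5},{"dx":3.5},{"dx":5.5},{"dx":7.5},{"dx":9},{"dx":10},{"dx":10.6},{"dx":10.85},{"dx":10.85},{"dx":10.85}]'; python3 -m crank '[{"dx":0},{"dx":0},{"dx":0},{"dx":0},{"dx":0},{"dx":0},{"dx":0},{"dx":0}]' 0
python3 - <<'E'
from h import *
from plant import sensors,capture
o=sensors.get_obs();w=capture('side');cv2.imwrite('pics/s2.png',cv2.resize(w['frame'][100:300,200:460],None,fx=3,fy=3))
E
```

```text
invalid input at $[0]: expected keys dx, dy, dz, spin
invalid input at $[0]: expected keys dx, dy, dz, spin
```

View pics/s2.png

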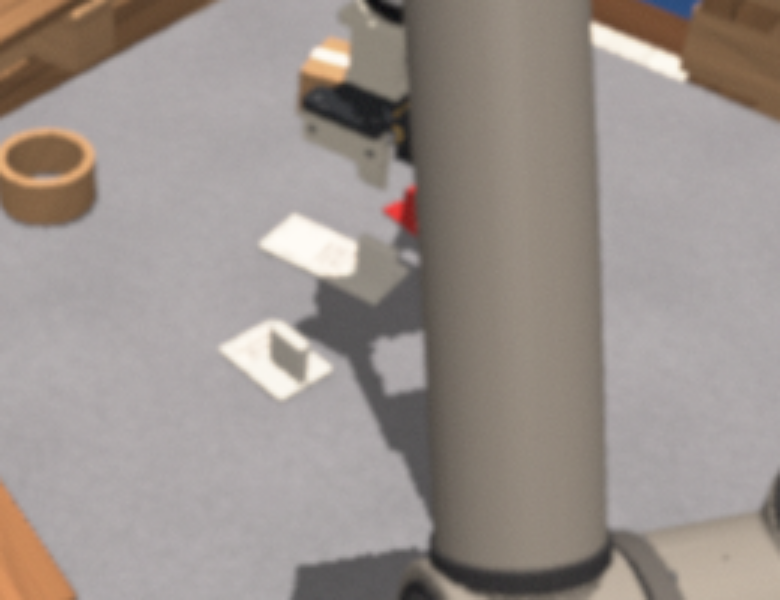

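All keys are required, so the call was refused and nothing moved. I resend it in full.

```bash
python3 -m crank '[{"dx":1.5,"dy":0,"dz":0,"spin":0},{"dx":3.5,"dy":0,"dz":0,"spin":0},{"dx":5.5,"dy":0,"dz":0,"spin":0},{"dx":7.5,"dy":0,"dz":0,"spin":0},{"dx":9,"dy":0,"dz":0,"spin":0},{"dx":10,"dy":0,"dz":0,"spin":0},{"dx":10.6,"dy":0,"dz":0,"spin":0},{"dx":10.85,"dy":0,"dz":0,"spin":0},{"dx":10.85,"dy":0,"dz":0,"spin":0},{"dx":10.85,"dy":0,"dz":0,"spin":0}]'; python3 -m crank '[{"dx":0,"dy":0,"dz":0,"spin":0},{"dx":0,"dy":0,"dz":0,"spin":0},{"dx":0,"dy":0,"dz":0,"spin":0},{"dx":0,"dy":0,"dz":0,"spin":0},{"dx":0,"dy":0,"dz":0,"spin":0},{"dx":0,"dy":0,"dz":0,"spin":0},{"dx":0,"dy":0,"dz":0,"spin":0},{"dx":0,"dy":0,"dz":0,"spin":0}]' 0
```

```text
time: 2.52
tool_pos: [499.4, -270.2, 12.3]
tcp_rot: [2.402, 1.569, -0.673]
contact_force: [0.4, 0.0, -0.2]
grip_width: 41.3
time: 3.18
tool_pos: [499.1, -269.8, 11.7]
tcp_rot: [2.335, 1.57, -0.74]
contact_force: [-0.2, 1.8, 3.3]
grip_width: 12.1
```

Gripped at 12.1 mm, the fin's thickness. I lift it and check how it sits in the hand.

```bash
python3 -m crank '[{"dx":-0.5,"dy":0,"dz":0,"spin":0},{"dx":-2,"dy":0,"dz":0,"spin":0},{"dx":-4,"dy":0,"dz":0,"spin":0},{"dx":-6,"dy":0,"dz":0,"spin":0},{"dx":-8,"dy":0,"dz":0,"spin":0},{"dx":-9,"dy":0,"dz":0,"spin":0},{"dx":-9.5,"dy":0,"dz":0,"spin":0},{"dx":-9.5,"dy":0,"dz":0,"spin":0},{"dx":-9.5,"dy":0,"dz":0,"spin":0},{"dx":-9.5,"dy":0,"dz":0,"spin":0}]'
python3 - <<'E'
from h import *
from plant import sensors,capture
o=sensors.get_obs();w=capture('wrist');M=toolR(o);print(o['tool_pos'],np.arctan2(M[1,1],M[0,1]),M[:,0])
im=w['frame'].copy();V=wview(w,o);p=[499.3,-269.6,.067]
z=o['tool_pos'][2]+19-30
PL=[[110,30,5+z],[110,-30,5+z],[-20,-30,5+z],[-20,30,5+z]]
q=np.round(proj(w,pl(p,PL),V),1);print(q)
cv2.polylines(im,[np.round(q).astype(int)],True,(255,0,0),1)
cv2.imwrite('pics/w2.png',im)
E
```

```text
time: 4.02
tool_pos: [498.4, -269.3, 105.3]
tcp_rot: [-0.679, 1.568, 2.53]
contact_force: [-0.6, -0.7, -0.8]
grip_width: 11.7
[ 498.35185305 -269.27570401  105.25528549] -1.5040607209465005 [-0.00190781  0.00133893 -0.99999728]
[[220.3  41.6]
 [348.1  41.5]
 [334.4 284.8]
 [233.3 284.8]]
```

View pics/w2.png

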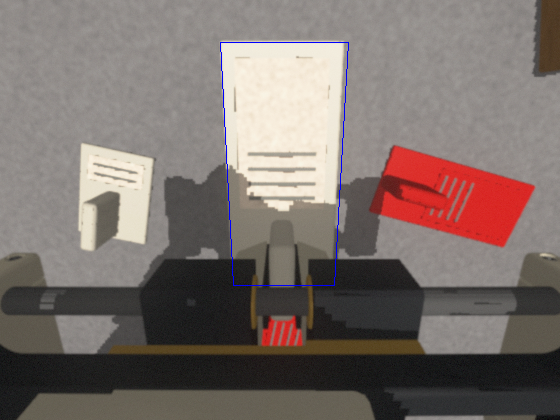

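The plate sits in the hand as predicted: its outline is at (220-346, 42-285), straight and centred on the fin at column 282. Now I work out the transfer.

Run:
```python
from h import *
psi0=-1.261
def step(pos,psi,d):
    x=np.array([0,0,-1.]);y=np.array([np.cos(psi),np.sin(psi),0]);z=np.cross(x,y)
    return pos+10*(d[0]*x+d[1]*y+d[2]*z),psi-d[3]
p,s=step(np.array([160.078,-500.02,226.741]),psi0,[10.67,-11.6,-39.3,.243])
p,s=step(p,s,[1.35,0,0,0]);print(p,s)
off=np.zeros(2)
b=np.array([591.6,205.3]);a=-.29;e=np.array([np.cos(a),np.sin(a)])
t=np.r_[b-118*e,60];print(t,delta(p,s,t,a-np.pi/2))
```

```text
[ 499.00520201 -269.73028738  106.541     ] -1.504
[478.52722269 239.04236256  60.        ] [  4.654 -50.9    -1.353   0.357]
```

```bash
python3 -m crank '[{"dx":0,"dy":-1,"dz":0,"spin":0},{"dx":0,"dy":-3,"dz":0,"spin":0},{"dx":0,"dy":-6,"dz":0,"spin":0.03},{"dx":0,"dy":-9.5,"dz":0,"spin":0.06},{"dx":0,"dy":-13,"dz":0,"spin":0.09},{"dx":0,"dy":-16.5,"dz":0,"spin":0.12},{"dx":0,"dy":-20,"dz":0,"spin":0.15},{"dx":0,"dy":-23.5,"dz":0,"spin":0.18},{"dx":0,"dy":-27,"dz":0,"spin":0.21},{"dx":0,"dy":-30.5,"dz":0,"spin":0.24},{"dx":0,"dy":-34,"dz":0,"spin":0.27},{"dx":0,"dy":-37.5,"dz":-0.3,"spin":0.3},{"dx":0,"dy":-41,"dz":-0.6,"spin":0.33},{"dx":0,"dy":-44.5,"dz":-1,"spin":0.357},{"dx":0.5,"dy":-47.5,"dz":-1.35,"spin":0.357},{"dx":1.5,"dy":-49.5,"dz":-1.35,"spin":0.357},{"dx":3,"dy":-50.7,"dz":-1.35,"spin":0.357},{"dx":4,"dy":-50.9,"dz":-1.35,"spin":0.357},{"dx":4.65,"dy":-50.9,"dz":-1.35,"spin":0.357},{"dx":4.65,"dy":-50.9,"dz":-1.35,"spin":0.357}]'
python3 -m crank '[{"dx":0,"dy":0,"dz":0,"spin":0},{"dx":0,"dy":0,"dz":0,"spin":0},{"dx":0,"dy":0,"dz":0,"spin":0}]'
python3 - <<'E'
from h import *
from plant import sensors,capture
o=sensors.get_obs();w=capture('wrist');M=toolR(o);print(o['tool_pos'],np.arctan2(M[1,1],M[0,1]),M[:,0])
im=w['frame'].copy();V=wview(w,o);p=[591.6,205.3,-.29]
B=[[135,85,8],[135,-85,8],[-135,-85,8],[-135,85,8]]
cv2.polylines(im,[np.round(proj(w,pl(p,B),V)).astype(int)],True,(255,0,0),1)
K=[[10,50,21],[10,-50,21]]
cv2.polylines(im,[np.round(proj(w,pl(p,K),V)).astype(int)],True,(0,255,0),1)
z=o['tool_pos'][2]-11+5
q=[478.5,239,-.29];L=[[110,30,z],[110,-30,z],[-20,-30,z],[-20,30,z]]
cv2.polylines(im,[np.round(proj(w,pl(q,L),V)).astype(int)],True,(0,0,255),1)
cv2.imwrite('pics/w3.png',im)
s=capture('side');cv2.imwrite('pics/s3.png',cv2.resize(s['frame'][180:360,60:300],None,fx=3,fy=3))
E
```

```text
time: 5.73
tool_pos: [477.1, 238.2, 58.3]
tcp_rot: [0.685, 1.567, -2.747]
contact_force: [-1.1, -1.3, -1.3]
grip_width: 12.4
time: 5.98
tool_pos: [479.2, 238.4, 60.7]
tcp_rot: [-2.635, 1.569, 0.215]
contact_force: [0.2, -0.8, -0.9]
grip_width: 12.0
[479.16437804 238.39437748  60.72074388] -1.8622754431333783 [ 1.27230773e-03  2.77935792e-04 -9.99999152e-01]
```

View pics/w3.png

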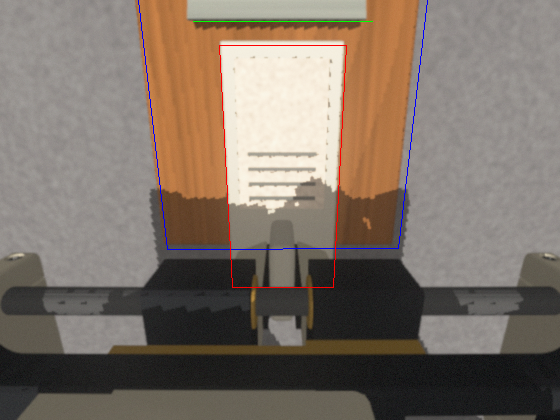

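View pics/s3.png

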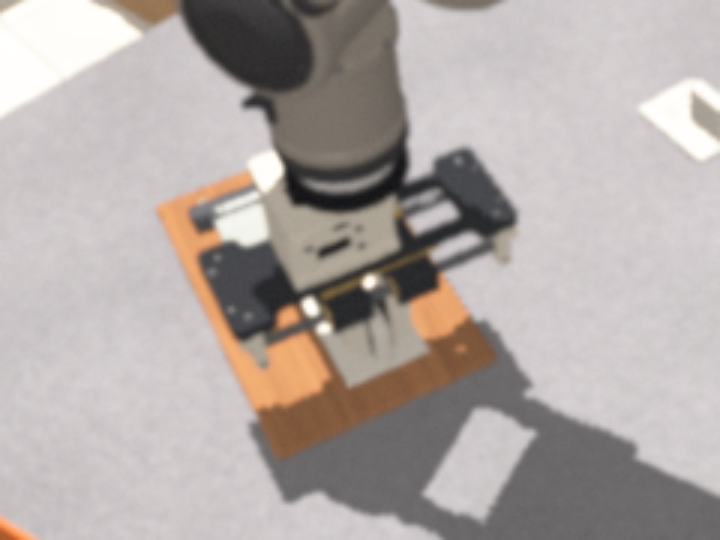

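The wrist view shows the plate outline as predicted. The clip's front edge is at row 20, columns 187-366, about 3 mm to the left of the plate's centre line, so I shift 2-3 mm that way. Then I lower the plate onto the board.

```bash
python3 -m crank '[{"dx":0.7,"dy":-0.1,"dz":0,"spin":0},{"dx":1.7,"dy":-0.2,"dz":0,"spin":0},{"dx":2.7,"dy":-0.25,"dz":0,"spin":0},{"dx":3.4,"dy":-0.25,"dz":0,"spin":0},{"dx":3.8,"dy":-0.25,"dz":0,"spin":0},{"dx":4,"dy":-0.25,"dz":0,"spin":0},{"dx":4,"dy":-0.25,"dz":0,"spin":0},{"dx":4,"dy":-0.25,"dz":0,"spin":0},{"dx":4,"dy":-0.25,"dz":0,"spin":0}]'
python3 - <<'E'
from h import *
from plant import sensors,capture
o=sensors.get_obs();w=capture('wrist');print(o['contact_force'],o['moment'])
cv2.imwrite('pics/w4.png',w['frame'])
E
```

```text
time: 6.83
tool_pos: [479.2, 241.4, 19.8]
tcp_rot: [1.464, 1.571, -1.968]
contact_force: [0.7, -0.6, -1.4]
grip_width: 11.9
[ 0.66049706 -0.56818379 -1.35328624] [ 0.04130293  0.05856579 -0.01624566]
```

View pics/w4.png

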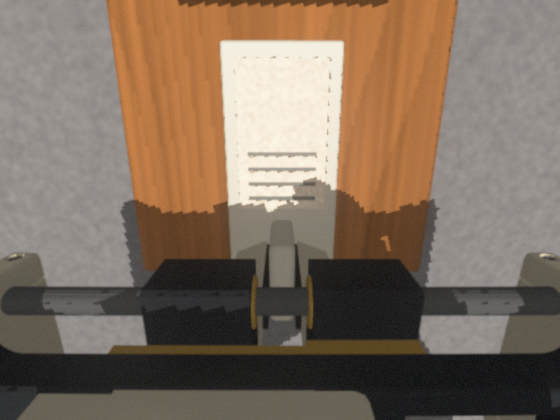

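The plate rests on the board (edges at columns 130 and 437, plate centre 282), so it is centred and straight, and the force is near zero. Now I slide it in.

```bash
python3 -m crank '[{"dx":0,"dy":0,"dz":-0.4,"spin":0},{"dx":0,"dy":0,"dz":-0.8,"spin":0},{"dx":0,"dy":0,"dz":-1.2,"spin":0},{"dx":0,"dy":0,"dz":-1.6,"spin":0},{"dx":0,"dy":0,"dz":-2,"spin":0},{"dx":0,"dy":0,"dz":-2.4,"spin":0},{"dx":0,"dy":0,"dz":-2.8,"spin":0},{"dx":0,"dy":0,"dz":-3.2,"spin":0},{"dx":0,"dy":0,"dz":-3.6,"spin":0},{"dx":0,"dy":0,"dz":-4,"spin":0},{"dx":0,"dy":0,"dz":-4.4,"spin":0},{"dx":0,"dy":0,"dz":-4.8,"spin":0},{"dx":0,"dy":0,"dz":-5.2,"spin":0},{"dx":0,"dy":0,"dz":-5.6,"spin":0},{"dx":0,"dy":0,"dz":-6,"spin":0},{"dx":0,"dy":0,"dz":-6.4,"spin":0}]'
python3 - <<'E'
from h import *
from plant import sensors,capture
o=sensors.get_obs();w=capture('wrist');print(o['contact_force'],o['moment'])
cv2.imwrite('pics/w5.png',w['frame'])
E
```

```text
time: 8.22
tool_pos: [539.3, 223.3, 19.8]
tcp_rot: [0.347, 1.568, -3.085]
contact_force: [-5.9, 1.4, 1.3]
grip_width: 11.9
[-5.93077038  1.42340558  1.25820779] [0.3310244  0.67740642 0.05199194]
```

View pics/w5.png

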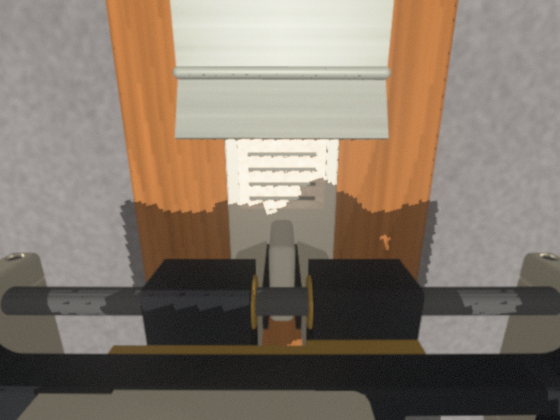

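The plate is under the clip with about 6 N of drag. The clip spans columns 176-388 (centre 282), so the plate is centred under it. I continue to the stop.

```bash
python3 -m crank '[{"dx":0,"dy":0,"dz":-0.4,"spin":0},{"dx":0,"dy":0,"dz":-0.8,"spin":0},{"dx":0,"dy":0,"dz":-1.2,"spin":0},{"dx":0,"dy":0,"dz":-1.6,"spin":0},{"dx":0,"dy":0,"dz":-2,"spin":0},{"dx":0,"dy":0,"dz":-2.3,"spin":0},{"dx":0,"dy":0,"dz":-2.5,"spin":0},{"dx":0,"dy":0,"dz":-2.6,"spin":0},{"dx":0,"dy":0,"dz":-2.6,"spin":0},{"dx":0,"dy":0,"dz":-2.6,"spin":0}]'; python3 -m crank '[{"dx":0,"dy":0,"dz":-0.1,"spin":0},{"dx":0,"dy":0,"dz":-0.2,"spin":0},{"dx":0,"dy":0,"dz":-0.2,"spin":0}]'
```

```text
time: 9.1
tool_pos: [564.9, 215.7, 19.7]
tcp_rot: [0.506, 1.57, -2.925]
contact_force: [-4.2, 1.5, 0.2]
grip_width: 12.0
time: 9.35
tool_pos: [567.5, 215.0, 19.8]
tcp_rot: [1.436, 1.571, -1.995]
contact_force: [-3.1, 0.3, -1.8]
grip_width: 11.7
```

```bash
python3 -m crank '[{"dx":0,"dy":0,"dz":-0.1,"spin":0},{"dx":0,"dy":0,"dz":-0.1,"spin":0}]'; python3 -m crank '[{"dx":0,"dy":0,"dz":-0.1,"spin":0},{"dx":0,"dy":0,"dz":-0.1,"spin":0}]'
```

```text
time: 9.52
tool_pos: [568.4, 214.7, 19.8]
tcp_rot: [1.17, 1.571, -2.262]
contact_force: [-2.0, 1.1, -2.8]
grip_width: 12.2
time: 9.68
tool_pos: [568.4, 214.7, 19.8]
tcp_rot: [0.275, 1.569, 3.126]
contact_force: [-6.9, 2.3, -0.2]
grip_width: 11.7
```

The force rose from 2 to 7 N and the position stalled at x = 568.4, so the plate is against the stop. I release and retreat.

```bash
python3 -m crank '[{"dx":0,"dy":0,"dz":0.05,"spin":0},{"dx":0,"dy":0,"dz":0.05,"spin":0},{"dx":0,"dy":0,"dz":0.05,"spin":0},{"dx":0,"dy":0,"dz":0.05,"spin":0},{"dx":0,"dy":0,"dz":0.05,"spin":0},{"dx":0,"dy":0,"dz":0.05,"spin":0}]' 45
python3 -m crank '[{"dx":-0.5,"dy":0,"dz":0,"spin":0},{"dx":-2,"dy":0,"dz":0,"spin":0},{"dx":-4,"dy":0,"dz":0,"spin":0},{"dx":-6,"dy":0,"dz":0,"spin":0},{"dx":-8,"dy":0,"dz":0,"spin":0},{"dx":-10,"dy":0,"dz":1,"spin":0},{"dx":-12,"dy":0,"dz":3,"spin":0},{"dx":-14,"dy":0,"dz":5,"spin":0},{"dx":-15,"dy":0,"dz":7,"spin":0},{"dx":-15,"dy":0,"dz":8,"spin":0},{"dx":-15,"dy":0,"dz":8,"spin":0},{"dx":-15,"dy":0,"dz":8,"spin":0},{"dx":-15,"dy":0,"dz":8,"spin":0}]'
python3 - <<'E'
from h import *
from plant import sensors,capture
o=sensors.get_obs();w=capture('wrist');t=capture('top');s=capture('side')
V=wview(w,o);im=w['frame'].copy();p=[591.6,205.3,-.29]
for cam,i,v in((w,im,V),(t,t['frame'],None),(s,s['frame'],None)):
  for L,col in(([[135,85,8],[135,-85,8],[-135,-85,8],[-135,85,8]],(255,0,0)),([[85,30,13],[85,-30,13],[-45,-30,13],[-45,30,13]],(0,0,255)),([[x-25,y,51] for x,y in((20,6),(20,-6),(-20,-6),(-20,6))],(0,255,0))):
    cv2.polylines(i,[np.round(proj(cam,pl(p,L),v)).astype(int)],True,col,1)
cv2.imwrite('pics/w6.png',im)
cv2.imwrite('pics/t6.png',cv2.resize(t['frame'][110:280,80:330],None,fx=3,fy=3))
cv2.imwrite('pics/s6.png',cv2.resize(s['frame'][190:350,80:330],None,fx=3,fy=3))
E
```

```text
time: 10.18
tool_pos: [569.2, 214.6, 20.1]
tcp_rot: [-2.875, 1.57, -0.024]
contact_force: [0.1, -0.4, -0.1]
grip_width: 40.8
time: 11.27
tool_pos: [492.7, 237.2, 169.1]
tcp_rot: [0.998, 1.57, -2.434]
contact_force: [-0.0, -0.6, 0.7]
grip_width: 41.4
```

View pics/w6.png

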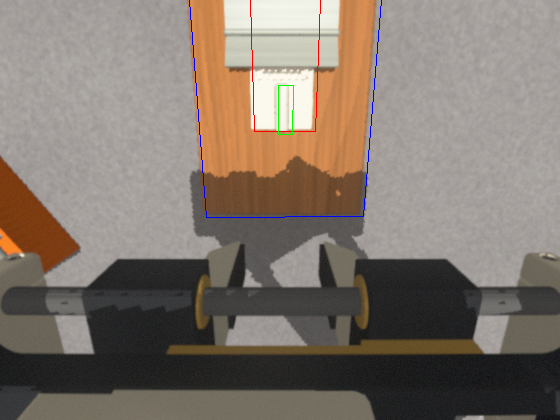

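View pics/t6.png

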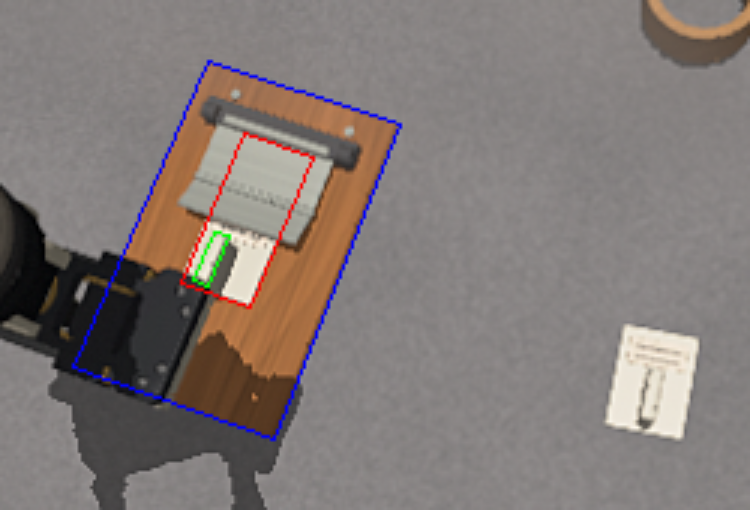

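View pics/s6.png

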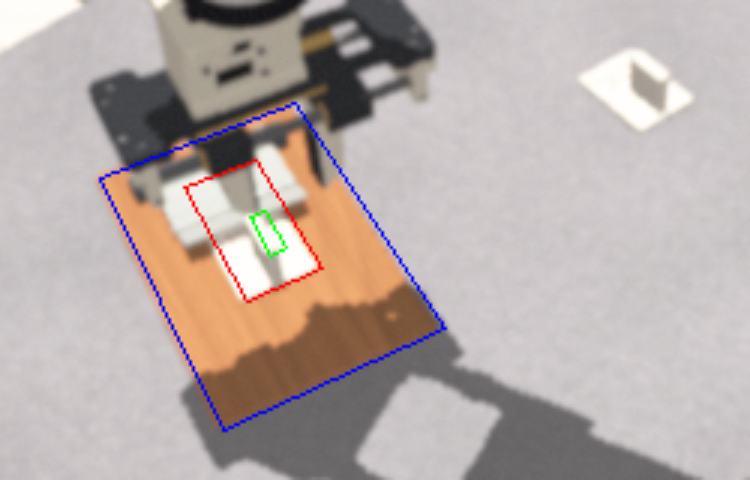

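All three views put the plate on the predicted home outline. Its rear edge is at row 131 in the wrist view (columns 251-314) and the clip rests over its front. The short plate is unmoved and the gripper is clear, so I hand in.

```bash
python3 -c "
from plant import bot
print(bot.close_job())"
```

```text
the job is handed in; nothing more can be done
None
```

The long white ticket plate is under the board's clip and against the stop block, and I have let go of it. I gripped it by its fin, laid it on the board and slid it forward until the push rose from 2 to 7 N and the arm stopped moving forward. I handed the job in at about 11.4 s.

- **Position:** the last wrist, top and side pictures put the plate within about 2 mm of its home outline. It looked straight and centred, with the clip resting on its front.
- **Surroundings:** the gripper was 169 mm up and clear, with the contact force about zero. The short plate looked to be where it started in the top and side pictures, though I did not measure it again.
- **Not measured:** I did not measure the clip angle or the plate's tilt directly. I judged both from the pictures and from the arm's height staying steady during the slide.
- **Disagreements:** in the wrist view the clip was about 3 mm to one side of where my board fit put it, so I shifted the plate 2.5 mm that way before sliding. One move command was refused for missing keys before anything had moved.

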